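# Zero check of a thickness probe on the covered reference disc

## Task

First slide the cover of the sloping check stand fully open to its end stop with the fingers, and only then lift the thickness probe out of its rest by the black grip. Hold the probe square to the sloping reference disc with its nose inside the engraved ring, pressed lightly so that the sprung nose goes in about half way, and finish while still holding it there. Leave the other things on the worktop where they are.

Things in the scene. Friction and masses are not known exactly. Their poses are not given: they have to be found in the camera images.
- check_stand: Sloping check stand, fixed. Origin: on the worktop under its centre; z up, x to its high far edge, y along the slide. Grey base 120 (x) x 150 (y) mm; grey slab 112 x 144 mm on it slopes up to +x at 15 degrees, top face 45 mm high at the centre, 59 mm at the far edge. Dark rails along y, 38 mm either side of the middle, 10.5 mm proud of the slab; an end-stop bar closes the +y end.
- ref_disc: Steel reference disc, 36 mm diameter, fixed on the slab 38 mm to the stand's -y. Origin: centre of its top face = the marked spot, a small dot in an engraved dark ring of 22 mm inner diameter, 47 mm above the worktop. z is square to the disc (15 degrees off vertical, leaning to the stand's -x), y is the stand's y. The cover lies over it at the start.
- ref_cover (a joint): Sliding cover, an aluminium plate 66 (up the slope) x 54 (y) x 3 mm, 2 mm above the disc, with a black grip fin. Value in m: 0 closed over the disc, grows along the stand's +y to the end stop at 0.052 (fully open, disc clear). Starts at 0 to 0.008. Friction 1.5 N, no spring: it stays where it is left.
- cover_grip (a point): Point inside the cover's black grip fin. The fin stands square to the slope, 34 mm long up the slope, 12 mm thick along y (the slide direction); its top is 12 mm above this point, the cover's plate 18 mm below it. Same axes as ref_disc. Moves with the cover.
- probe_rest: The probe's rest, fixed to the worktop: grey base 84 x 84 mm and an aluminium plate 76 x 76 x 10 mm on four posts, top 70 mm above the worktop, with a round 27 mm hole through the middle. Origin: on the worktop under the hole; z up.
- probe: Round wireless thickness probe, 122 mm long, about 105 g, hanging upright in the rest by its collar; lifts straight out. Origin: tip of the unpressed nose; z along its axis to the grip end. Brass nose 10 mm diameter from 0 to 14 mm, steel barrel 22 mm diameter to 60 mm, dark collar 36 mm diameter from 60 to 66 mm (rests on the plate), black grip 22 mm diameter from 66 to 122 mm.
- probe_nose (a joint): The probe's sprung nose. Value in m: 0 out, 0.008 pushed fully in. Spring: 0.75 N to start moving, then 0.5 N per mm (about 2.75 N half way in); beyond the full travel it is rigid.
- probe_tip (a point): Centre of the flat end of the sprung nose; moves with it. At the probe's origin when the nose is out.
- coverslip_box_1: Bystander: white coverslip box 32 x 54 x 15 mm, near the check stand. Origin under its centre.
- coverslip_box_2: Bystander: teal-lidded coverslip box 32 x 54 x 15 mm, in front of the probe rest. Origin under its centre.
- objective_canister: Bystander: black screw-top can, 38 mm diameter, 60 mm tall, in front of the check stand. Origin under its centre.
- spare_eyepiece: Bystander: black eyepiece, 34 mm diameter, 42 mm tall, behind the probe rest. Origin under its centre.
- filter_slider: Bystander: flat black filter frame 70 x 40 x 7 mm, to the left of the probe rest. Origin under its centre.
- petri_dish_1: Bystander: petri dish, 91 mm diameter, 15 mm tall, left of the tall microscope, which stands at about x 0.35 to 0.7, y below -0.33, beside the arm at its start. Origin under its centre.
Mind the look-alikes: they are no part of the job. What is shaped like the probe but red is not meant.

How it is judged:
On the way, in this order (a step that is already met when the one before it is completed fails the run):
1. the cover is slid fully open to its end stop, the probe still in its rest (value of joint ref_cover above 0.048 m and distance of probe from where it was at the start of the episode below 0.02 m), for 0.2 s.
2. the probe is lifted out of its rest in the fingers (height (world z) of probe above 0.05 m and contact force between the fingers and probe above 2 N and contact force between probe and probe_rest below 0.2 N), for 0.1 s.
At the end, for the whole second after the job is handed in: Cover open (over 48 of 52 mm), probe held still in the fingers, clear of its rest, nose tip on the disc within 6 mm of the marked centre, probe axis within 6 degrees of square to the disc, nose pressed in 1.5 to 6.8 mm with 0.8 to 8 N on the disc (value of joint ref_cover above 0.048 m and distance between probe_tip and ref_disc below 0.006 m and angle between the z axis of probe and the z axis of ref_disc, either way round below 0.105 rad and value of joint probe_nose between 0.0015 and 0.0068 m and contact force between probe and ref_disc between 0.8 and 8 N and contact force between the fingers and probe above 2 N and linear speed of probe below 0.01 m/s and contact force between probe and probe_rest below 0.2 N); the arm keeps its last pose, push and grip.
It fails at once if the probe is rammed onto the disc (over 15 N) (contact force between probe and ref_disc above 15 N).
It fails at once if another thing on the worktop is moved more than 25 mm (distance of any of coverslip_box_1, coverslip_box_2, objective_canister, spare_eyepiece, filter_slider, petri_dish_1 from where it was at the start of the episode above 0.025 m).
It also fails if it takes over 54 s, if anything falls off the work surface, if the arm or the gripper's body presses on something with over 40 N, if the wrist force passes 120 N, or if a joint passes its speed limit or range.

## Robot

A 6-joint arm with a two-finger parallel gripper is mounted at the origin on a cart in front of the work surface, level with it; the furniture and walls round the work are solid. World frame = base frame: x ahead of the robot, y to its left, z up, the work surface at z = 0. Lengths are in m, angles in rad, forces in N, time in s.
With the tool pointing down it reaches from about 0.3 to 0.85 m from the base axis. Payload 4.2 kg.
Tool frame: the origin (TCP) lies at the very end of the fingers, on their centre line; the grasp point (between the pads) lies behind it (bot.pinch_z is the z of the grasp point in the tool frame, in m); z points along the fingers, y is the line along which they close (so a half turn about z gives the same grasp; the last joint's range is limited). The gripper opens to 91 mm and grips with 3 to 60 N. Pads are 32 mm wide; open, the fingers measure 118 mm over their backs; the gripper's body (76 mm by 178 mm) begins 60 mm behind the grasp point.
Start: joints at [-1.288, 0.32, 1.565, -0, 1.257, -0.02], TCP at [0.171, -0.549, 0.181] pointing down, gripper open.
Joint ranges: [-3.11, 3.11], [-0.84, 2.01], [0.21, 2.61], [-1.34, 4.49], [0.05, 2.63], [-2.56, 2.56]. Speed limits (rad/s): [2.57, 2.57, 3.14, 3.14, 3.14, 3.14].

## Interface

Orientations are given as a 3x3 rotation matrix whose columns are the frame's x, y, z axes.
In Python, from bench import bot gives the robot as it stands. The module is installed in compiled form; this text tells all that it offers. Calls block until the motion is done:
- bot.goto(position, orientation): joint-space move of the TCP to a pose.
- bot.move_linear(position, frame=None, v=0.15): straight line of the TCP; frame=None keeps the orientation; v is the mean speed in m/s.
- bot.set_joints(angles): joint-space move.
- bot.move_gripper(opening, newtons=None): finger opening in m; newtons is the grip in N (None keeps the last); returns when the fingers have stopped.
- bot.dwell(seconds).
- bot.ik(position, orientation): joint angles nearest the present ones, or None.
- bot.get_state(): the state.
- bot.camera(name): name is "scene" or "top" or "wrist"; returns the picture (400x640x3 uint8, blue, green, red); there is no depth.
- bot.camera_model(name): a dict with "fx", "fy", "cx", "cy" (pixels), "R" (3x3) and "t" (3): a world point X has camera coordinates R X + t. Camera axes: x right, y down, z forward; pixel columns grow to the right and rows downward; lengths in m; the calibration is good to about 2 mm. A picture is of the moment at which its call begins: read the wrist's pose just before it. camera_model takes no time and is no camera call; for the wrist camera it gives the pose at the moment of the call.
A pose or a line that the arm cannot do raises bot.Unreachable and nothing moves.
- bot.finish_job(): hands the job in; it is judged then, once.
Trained networks look in the newest picture that a camera, given by its name, has taken for a name from the list of things; names that differ only in an ending like _2 or _b are one class to them, and where a whole thing is asked for, a point or a joint stands for the part that bears it (a point fixed in the world has none). Each returns a list of dicts, best first, with "confidence" (0 to 1); they miss things now and then, are a little off and sometimes report something else, mostly with a low value. They report only what shows in the picture. A call takes as long as a camera call. They do not tell look-alikes from the thing itself.
- bot.cut_out(name, camera): "pixels" (400x640 bool, what is visible of it) and "uv" ([column, row] in pixels, amid what is visible of it).
The state is a dict: "time": time; "joint_positions": joint angles; "joint_vel": joint speeds; "effort": joint torques, N m; "eef_pos": TCP position; "tool_rot": TCP orientation; "ft_force": force on the tool from outside, world axes, zero at the start; "torque": the same for the moment, N m; "grip_width": finger opening in m; "gripper_force": force on a finger pad.
Only numpy, scipy, OpenCV 4.12 (cv2) and the standard library are available. Lean on these libraries where they do the work, as an engineer would, in place of code of your own. Each camera call takes 0.05 s, during which the arm holds its last target. There are 200 camera calls.

## Working session

There is one attempt and no reset: what is moved stays moved. The work goes in short steps, each a Python script; the robot and the scene stay as the last script left them, time stands still between calls to the robot, and variables do not carry over. Pictures are saved under pics/ and viewed, at most 10 in all, crops included, and the job is handed in when it is done.

```bash
mkdir -p pics; python3 - <<'E'
from bench import bot
import cv2,numpy as np
s=bot.get_state();print(s['time'],bot.pinch_z,s['grip_width'],s['tool_rot'])
a=bot.camera('scene');b=bot.camera('top')
cv2.imwrite('pics/scene.png',a);cv2.imwrite('pics/top.png',b)
for n in ['check_stand','ref_disc','ref_cover','cover_grip','probe_rest','probe','coverslip_box_1','objective_canister']:
  for c in ['scene','top']:
    for d in bot.cut_out(n,c)[:3]:
      ys,xs=np.nonzero(d['pixels']);print(n,c,np.round(d['uv']),round(d['confidence'],2),xs.min(),xs.max(),ys.min(),ys.max())
for c in ['scene','top','wrist']:
  m=bot.camera_model(c);print(c,m['fx'],m['cx'],m['cy'],np.round(-m['R'].T@m['t'],3),np.round(m['R'],3).tolist())
E
```

```text
0.0 -0.0188 0.09131246038986732 [[ 9.54501374e-01  2.98206091e-01 -5.04143560e-04]
 [ 2.98206515e-01 -9.54499770e-01  1.75035562e-03]
 [ 4.07617966e-05 -1.82105574e-03 -9.99998341e-01]]
check_stand scene [270. 268.] 0.7 230 311 231 301
check_stand top [248. 204.] 0.91 211 283 174 235
check_stand top [199. 193.] 0.72 192 210 183 206
ref_cover scene [283. 250.] 0.77 265 297 236 264
ref_cover top [263. 206.] 0.71 247 272 193 220
cover_grip scene [279. 251.] 0.76 266 297 237 264
cover_grip scene [356. 233.] 0.6 345 367 223 240
cover_grip top [256. 209.] 0.62 246 272 193 221
probe_rest scene [337. 208.] 0.59 317 360 188 231
probe_rest top [353. 208.] 0.81 336 377 184 228
probe scene [346. 171.] 0.79 340 351 154 187
probe scene [385. 190.] 0.76 381 393 169 208
probe scene [338. 190.] 0.64 333 346 175 201
probe top [409. 238.] 0.77 401 418 229 245
probe top [401. 177.] 0.57 394 410 171 189
probe top [356. 204.] 0.53 351 364 196 210
coverslip_box_1 scene [228. 296.] 0.81 215 238 283 306
coverslip_box_1 scene [359. 232.] 0.65 346 367 224 240
coverslip_box_1 top [345. 237.] 0.83 334 357 231 247
coverslip_box_1 top [201. 192.] 0.7 191 211 183 206
coverslip_box_1 top [261. 206.] 0.68 246 272 192 221
objective_canister scene [300. 285.] 0.58 293 310 271 300
objective_canister top [239. 245.] 0.57 231 250 238 254
scene 501.1183847442557 322.3004534147944 203.40905111385217 [-0.002  0.794  0.838] [[-0.798, -0.603, 0.012], [-0.379, 0.486, -0.788], [0.469, -0.633, -0.616]]
top 454.539104957929 317.81521260845057 204.4585192948514 [0.402 0.027 1.068] [[-0.003, -1.0, -0.019], [-0.986, 0.006, -0.164], [0.164, 0.018, -0.986]]
wrist 284.7791873195087 313.8856630946685 197.81107843621834 [ 0.236 -0.529  0.385] [[0.298, -0.954, 0.001], [-0.926, -0.289, 0.244], [-0.233, -0.074, -0.97]]
```

```bash
python3 - <<'E'
import cv2,numpy as np
a=cv2.imread('pics/scene.png')[140:320,200:420];b=cv2.imread('pics/top.png')[160:270,180:440]
A=cv2.resize(a,None,fx=2.9,fy=2.9,interpolation=2);B=cv2.resize(b,None,fx=3,fy=3,interpolation=2)
cv2.imwrite('pics/a.png',A);cv2.imwrite('pics/b.png',B)
E
```

```text
(no output)
```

View pics/a.png

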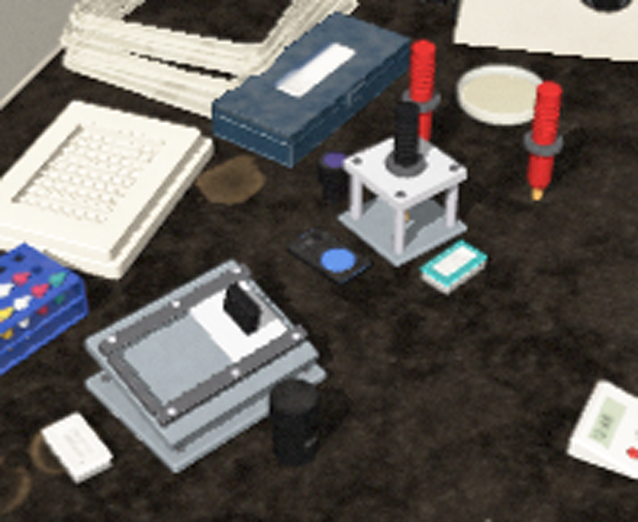

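View pics/b.png

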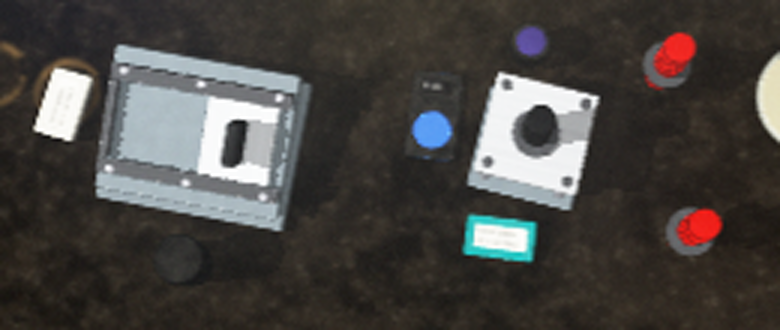

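View pics/top.png

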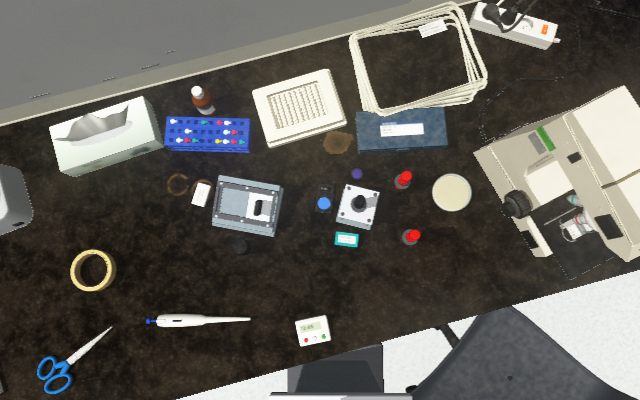

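The black-gripped probe in the rest is at top (358,203) and scene (341,180). The two red look-alikes at top (402,178) and (412,237) are free-standing and not meant. The stand is at top (248,205), with a yaw of about -10°. The white cover's black fin is at top (258,207), on the stand's -y side. I'll retract past the microscope and look at the stand from close up.

```bash
cat > h.py <<'E'
from bench import bot
import cv2,numpy as np
def onplane(m,uv,z):
    d=m['R'].T@np.array([(uv[0]-m['cx'])/m['fx'],(uv[1]-m['cy'])/m['fy'],1]);c=-m['R'].T@m['t']
    return c+d*(z-c[2])/d[2]
def proj(m,X):
    p=np.atleast_2d(X)@m['R'].T+m['t']; return np.c_[m['fx']*p[:,0]/p[:,2]+m['cx'],m['fy']*p[:,1]/p[:,2]+m['cy']]
def down(yaw):  # tool z down; tool y along world dir yaw+90deg (mod half turn), tool x along yaw
    c,s=np.cos(yaw),np.sin(yaw); return np.array([[c,s,0],[s,-c,0],[0,0,-1.]])
def rotz(a): c,s=np.cos(a),np.sin(a); return np.array([[c,-s,0],[s,c,0],[0,0,1]])
def st():
    s=bot.get_state(); return round(s['time'],2),np.round(s['eef_pos'],4),np.round(s['ft_force'],2),round(s['grip_width'],4),np.round(s['gripper_force'],1)
E
python3 - <<'E'
from h import *
m=bot.camera_model('top'); ms=bot.camera_model('scene')
g=onplane(m,(258,207),.085);print('fin',g,'stand',onplane(m,(248,205),.045),'probe',onplane(m,(358.5,203),.11))
p0=bot.get_state()['eef_pos']
yaw=-0.17
bot.move_linear([0.13,-0.36,0.25],v=.25)
tgt=np.array([g[0]-.04,g[1],.27])
for yy in (yaw,yaw+np.pi):
  print(bot.ik(tgt,down(yy)))
bot.goto([0.36,-0.05,0.28],down(yaw)); bot.goto(tgt,down(yaw))
mw=bot.camera_model('wrist');w=bot.camera('wrist');cv2.imwrite('pics/w1.png',w)
print(st(),mw['R'].tolist(),mw['t'].tolist(),mw['fx'],mw['fy'])
for n in ['check_stand','cover_grip','probe','probe_rest']:
  for d in bot.cut_out(n,'wrist')[:2]:
      ys,xs=np.nonzero(d['pixels']);print(n,np.round(d['uv']),round(d['confidence'],2),xs.min(),xs.max(),ys.min(),ys.max())
E
```

```text
fin [0.56088914 0.17648616 0.085     ] stand [0.57211405 0.20558572 0.045     ] probe [ 0.56420375 -0.04217855  0.11      ]
[ 3.05766265e-01  2.37473862e-01  1.45792451e+00 -4.44089210e-16
  1.44619428e+00  2.04656259e+00]
[ 3.05766265e-01  2.37473862e-01  1.45792451e+00 -4.44089210e-16
  1.44619428e+00 -1.09503006e+00]
(4.44, array([0.5207, 0.1749, 0.2705]), array([ 0.56, -0.72,  0.11]), 0.091, np.float64(0.0)) [[-0.17027143490396454, -0.9853961227181085, 0.0014559491282624432], [-0.9555686066908324, 0.16547781680528484, 0.243937963532326], [-0.2406164507316297, 0.04014440779829363, -0.9697897453365023]] [0.26036345553156043, 0.41836371238247694, 0.5949719067618946] 284.7791873195087 284.7791873195087
check_stand [281. 136.] 0.66 229 331 100 177
check_stand [396. 106.] 0.55 381 408 83 130
cover_grip [302. 142.] 0.83 287 323 122 162
probe [551. 156.] 0.78 513 590 140 165
probe [475. 114.] 0.74 453 501 101 127
probe_rest [450. 112.] 0.68 414 498 82 144
```

View pics/w1.png

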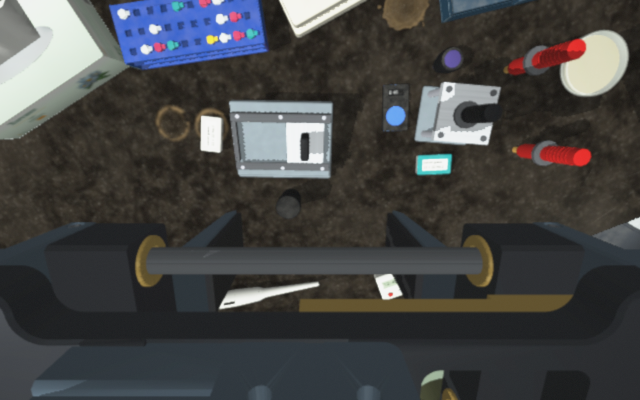

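The wrist view shows the stand at (281,140), yaw about -0.17 as assumed. The fin is at (305,146), and the rest with the probe is at (465,112). I'll move closer for better resolution.

```bash
python3 - <<'E'
from h import *
import pickle
bot.move_linear([0.465,0.195,0.15],v=.25)
mw=bot.camera_model('wrist');w=bot.camera('wrist')
pickle.dump((mw,w),open('w2.pkl','wb'))
for n in ['check_stand','cover_grip','ref_cover','probe_rest','probe']:
  for d in bot.cut_out(n,'wrist')[:2]:
      ys,xs=np.nonzero(d['pixels']);print(n,np.round(d['uv'],1),round(d['confidence'],2),xs.min(),xs.max(),ys.min(),ys.max())
# draw the rough stand model
y=-0.17;O=np.array([.572-.005,.2056,0]);S=rotz(y)
x1=.056*np.cos(.2618)
P=np.array([[sx*x1,sy*.072,.045+sx*.056*np.sin(.2618)] for sx,sy in((1,1),(1,-1),(-1,-1),(-1,1))])@S.T+O
k=2.5;c=np.array([170,20])
im=cv2.resize(w[20:240,170:490],None,fx=k,fy=k,interpolation=cv2.INTER_CUBIC)
q=(proj(mw,P)-c)*k
cv2.polylines(im,[q.astype(np.int32)],True,(0,0,255),1)
print(st(),np.round(q));cv2.imwrite('pics/w2.png',im)
E
```

```text
check_stand [279.3  82.1] 0.94 200 352 26 148
cover_grip [311.8  89.1] 0.7 283 339 59 124
ref_cover [311.4  89. ] 0.78 284 340 59 122
probe_rest [520.8  52.1] 0.88 463 608 0 101
probe [623.5 110.5] 0.7 597 639 96 119
probe [581.9  35.2] 0.61 534 639 3 65
(5.62, array([0.466 , 0.1951, 0.1509]), array([-0.2 , -1.01, -0.39]), 0.0916, np.float64(0.0)) [[ 94.  36.]
 [478.  36.]
 [458. 322.]
 [139. 322.]]
```

View pics/w2.png

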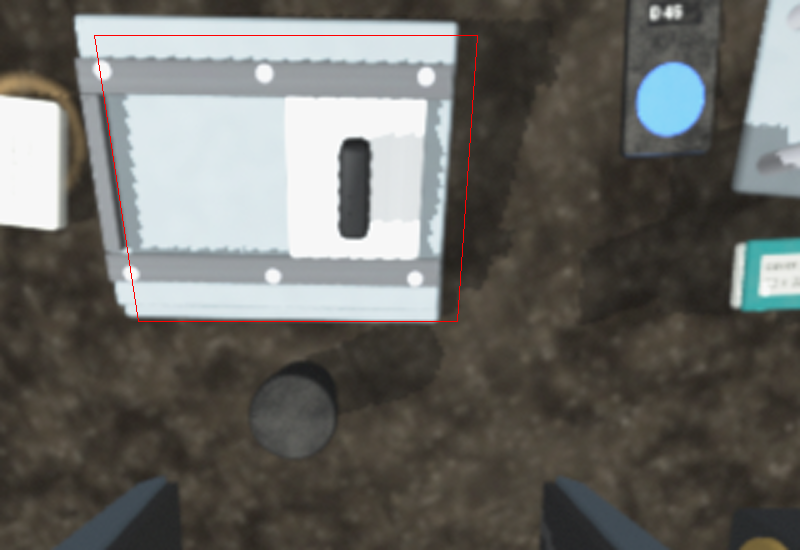

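The slab corners in the crop are (76,15), (457,23), (439,320) and (128,317). The rails' middle screws are at (264,73) and (273,276), and the fin top is near (354,188). Next I'll fit the stand pose to these.

```bash
cat >> h.py <<'E'
T=np.deg2rad(15)
U=np.array([[np.cos(T),0,-np.sin(T)],[0,1,0],[np.sin(T),0,np.cos(T)]]) # slope frame in stand frame
def sp(x,y,h): return U@np.array([x,0,h])+np.array([0,y,.045])  # slope coords above slab centre -> stand
E
python3 - <<'E'
from h import *
import pickle
from scipy.optimize import least_squares
mw,w=pickle.load(open('w2.pkl','rb'));k=2.5;c=np.array([170,20])
L=[sp(.056,.072,0),sp(.056,-.072,0),sp(-.056,-.072,0),sp(-.056,.072,0),sp(.038,0,.0105),sp(-.038,0,.0105)]
uv=np.array([(76,15),(457,23),(439,320),(128,317),(264,73),(273,276)])/k+c
W=lambda p,X:np.array(X)@rotz(p[2]).T+[p[0],p[1],0]
f=lambda p:(proj(mw,W(p,L))-uv).ravel()
r=least_squares(f,[.57,.2,-.17],loss='soft_l1');p=r.x
print(p,np.round(f(p).reshape(-1,2)*k,1).tolist())
# disc + fin: unknown cover value q and disc height check
d=sp(0,-.038,0);print('disc slope h', (0.047-.045)/np.cos(T))
m=bot.camera_model('wrist')
g=lambda h,y:W(p,[sp(sx*.017,y+sy*.006,h) for sx in(1,-1) for sy in(1,-1)])
h=.002+.002+.003+.030
for q in (0,.004,.008): print(q,np.round((proj(mw,g(h,-.038+q))-c)*k).tolist(),np.round((proj(mw,g(h-.012,-.038+q))-c)*k).tolist())
# top view check
mt=bot.camera_model('top');print('top corners',np.round((proj(mt,W(p,L))-[180,160])*3).tolist())
ms=bot.camera_model('scene');print('scene corners',np.round((proj(ms,W(p,L))-[200,140])*2.9).tolist())
E
```

```text
[ 0.57350875  0.21256923 -0.18415545] [[-2.7, 2.1], [2.1, 0.1], [-0.1, -7.8], [-9.5, -9.4], [1.4, 2.2], [1.5, 0.8]]
disc slope h 0.002070552360820168
0 [[350.0, 146.0], [384.0, 146.0], [349.0, 243.0], [381.0, 243.0]] [[350.0, 142.0], [383.0, 142.0], [350.0, 235.0], [380.0, 236.0]]
0.004 [[338.0, 145.0], [372.0, 146.0], [339.0, 242.0], [370.0, 243.0]] [[339.0, 142.0], [372.0, 142.0], [339.0, 235.0], [370.0, 236.0]]
0.008 [[327.0, 145.0], [361.0, 146.0], [328.0, 242.0], [360.0, 243.0]] [[329.0, 141.0], [361.0, 142.0], [329.0, 235.0], [360.0, 236.0]]
top corners [[114.0, 45.0], [299.0, 77.0], [276.0, 222.0], [93.0, 188.0], [199.0, 85.0], [184.0, 184.0]]
scene corners [[83.0, 337.0], [231.0, 255.0], [318.0, 351.0], [171.0, 443.0], [174.0, 303.0], [234.0, 371.0]]
```

```bash
cat >> h.py <<'E'
P=np.array([0.5738,0.2126,-0.184]); S=rotz(P[2])
def w(x,y,h): return S@sp(x,y,h)+[P[0],P[1],0]
X=S@U[:,0];Z=-S@U[:,2];RT=np.column_stack([X,np.cross(Z,X),Z])
E
python3 - <<'E'
from h import *
y0=-.034
bot.goto(w(0.001,y0,.08),RT)
bot.move_gripper(.05,15)
bot.move_linear(w(0.001,y0,.014),v=.12);print(st())
bot.move_gripper(.0,15);print(st())
sd=S[:,1]
a=bot.get_state()['eef_pos']
for i in range(1,14):
  bot.move_linear(a+sd*min(.004*i+.0,.06),v=.1)
  s=bot.get_state();f=s['ft_force']@sd
  print(i,round((s['eef_pos']-a)@sd,4),np.round(f,1),round(s['grip_width'],4))
  if i>9 and f<-8: break
print(st())
E
```

```text
(7.51, array([0.5654, 0.1798, 0.0592]), array([-0.35, -0.71,  0.44]), 0.0498, np.float64(0.0))
(8.36, array([0.565 , 0.1796, 0.0588]), array([0.19, 0.37, 0.16]), 0.0009, np.float64(0.0))
1 0.0043 0.3 0.0003
2 0.0083 0.5 0.0004
3 0.0123 0.3 0.0001
4 0.0162 -0.6 0.0004
5 0.0203 0.2 0.0004
6 0.0243 -0.4 0.0003
7 0.0283 0.3 0.0005
8 0.0323 0.1 0.0006
9 0.0362 -0.8 0.0006
10 0.0402 0.5 0.0007
11 0.0443 0.4 0.0003
12 0.0483 -0.7 0.0005
13 0.0522 -0.7 0.0006
(11.61, array([0.5746, 0.231 , 0.0588]), array([-0.39, -0.64, -0.19]), 0.0006, np.float64(0.0))
```

The fingers closed on nothing, so I'll look before going on.

```bash
python3 - <<'E'
from h import *
a=bot.camera('scene');k=2.9
A=cv2.resize(a[120:320,200:420],None,fx=2.9,fy=2.9,interpolation=2)
for X_ in (w(0,-.038,.002),w(.001,-.034,.025),bot.get_state()['eef_pos']):
  q=((proj(bot.camera_model('scene'),X_)[0]-[200,120])*2.9).astype(int);cv2.circle(A,tuple(map(int,q)),3,(0,0,255),1)
cv2.imwrite('pics/s2.png',A)
E
```

```text
(no output)
```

View pics/s2.png

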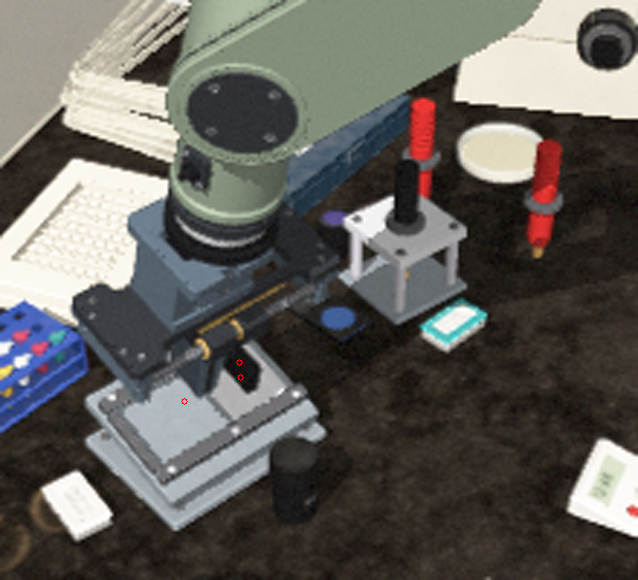

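```bash
python3 - <<'E'
from h import *
print(st(), np.round(bot.get_state()['tool_rot'],3).tolist(), np.round(RT,3).tolist())
E_=bot.get_state()['eef_pos']
out=[]
for n,(r0,c0,hh,ww,k) in dict(scene=(205,215,100,110,3.6),top=(165,200,80,110,3.6),wrist=(60,180,200,290,1.36)).items():
  a=bot.camera(n);m=bot.camera_model(n)
  A=cv2.resize(a[r0:r0+hh,c0:c0+ww],None,fx=k,fy=k,interpolation=2)
  for X_,col in ((w(0,-.038,.002),(0,255,0)),(w(.001,-.034,.037),(255,0,255)),(E_,(0,0,255))):
    q=((proj(m,X_)[0]-[c0,r0])*k).astype(int);cv2.circle(A,tuple(map(int,q)),3,col,1)
  out.append(A)
W_=np.zeros((600,796,3),np.uint8)
W_[:min(360,out[0].shape[0]),:396]=out[0][:360,:396];W_[:288,400:796]=out[1][:288,:396];W_[320:592,200:594]=out[2][:272,:394]
cv2.imwrite('pics/m.png',W_)
E
```

```text
(11.66, array([0.5745, 0.2309, 0.0587]), array([ 0.28, -1.27,  0.53]), 0.0006, np.float64(0.0)) [[0.95, -0.183, 0.254], [-0.177, -0.983, -0.047], [0.259, 0.0, -0.966]] [[0.95, -0.183, 0.254], [-0.177, -0.983, -0.047], [0.259, 0.0, -0.966]]
```

View pics/m.png

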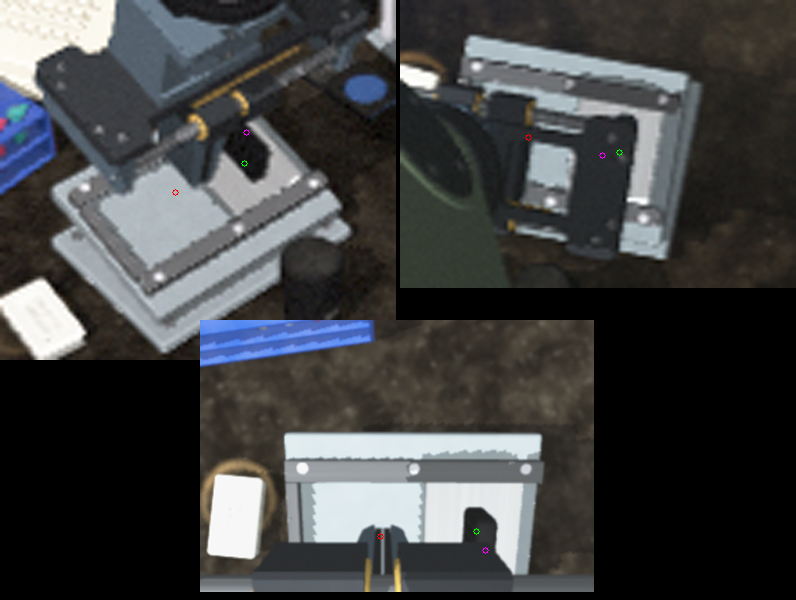

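```bash
python3 - <<'E'
from h import *
for n,(r0,c0,k,off) in dict(scene=(205,215,3.6,(0,0)),top=(165,200,3.6,(400,0)),wrist=(60,180,1.36,(200,320))).items():
  m=bot.camera_model(n)
  for nm,X_ in dict(farscrew=w(.038,0,.0105),nearscrew=w(-.038,0,.0105),cFL=w(.056,.072,0),cFR=w(.056,-.072,0),cNR=w(-.056,-.072,0),finfar=w(.017,-.034,.037),finnear=w(-.017,-.034,.037),finbase=w(.017,-.034,.007)).items():
    print(n,nm,np.round((proj(m,X_)[0]-[c0,r0])*k+off))
E
```

```text
scene farscrew [162. 142.]
scene nearscrew [237. 226.]
scene cFL [ 49. 184.]
scene cFR [232.  83.]
scene cNR [341. 201.]
scene finfar [230. 115.]
scene finnear [264. 153.]
scene finbase [225. 143.]
top farscrew [567.  84.]
top nearscrew [549. 202.]
top cFL [465.  35.]
top cFR [687.  74.]
top cNR [659. 247.]
top finfar [607. 129.]
top finnear [598. 184.]
top finbase [616. 125.]
wrist farscrew [414. 469.]
wrist nearscrew [412. 597.]
wrist cFL [284. 434.]
wrist cFR [543. 434.]
wrist cNR [525. 616.]
wrist finfar [488. 520.]
wrist finnear [483. 584.]
wrist finbase [474. 505.]
```

The stand pose projects to within about 1 mm in all three views. The fingertips seem to end higher than the TCP I assumed, so I'll measure it by touching the slab lightly here with closed fingers.

```bash
python3 - <<'E'
from h import *
a=bot.get_state()['eef_pos'];n=-Z
for i in range(1,15):
  bot.move_linear(a+Z*.0025*i,v=.05)
  s=bot.get_state();f=s['ft_force']@n
  print(i,round((s['eef_pos']-a)@Z,4),np.round(f,1))
  if f>4: break
print(st(), (bot.get_state()['eef_pos']-w(0,0,0))@n)
E
```

```text
1 0.0027 0.0
2 0.0052 -0.0
3 0.0077 0.4
4 0.0102 0.4
5 0.0127 0.8
6 0.0152 0.6
7 0.0177 0.5
8 0.0202 -0.2
9 0.0227 0.9
10 0.0252 -0.3
11 0.0277 0.3
12 0.0302 0.2
13 0.0327 0.4
14 0.0352 0.6
(15.31, array([0.5832, 0.229 , 0.0247]), array([-0.14,  0.48,  0.55]), 0.0003, np.float64(0.0)) -0.021193175827712626
```

```bash
python3 - <<'E'
from h import *
a=bot.get_state()['eef_pos'];n=-Z
for i in range(1,10):
  bot.move_linear(a+Z*.002*i,v=.06)
  s=bot.get_state();f=s['ft_force']@n
  print(i,round((s['eef_pos']-a)@Z,4),np.round(f,1))
  if f>3: break
print(st(), (bot.get_state()['eef_pos']-w(0,0,0))@n)
o=[]
for n_,(r0,c0,hh,ww,k) in dict(scene=(205,215,100,110,3.6),wrist=(60,180,200,290,1.36)).items():
  A=bot.camera(n_)[r0:r0+hh,c0:c0+ww];A=cv2.resize(A,None,fx=k,fy=k,interpolation=2)[:272,:394];o.append(A)
cv2.imwrite('pics/m2.png',np.hstack([x[:270] for x in o]))
E
```

```text
1 0.0022 0.5
2 0.0041 0.3
3 0.0061 -0.5
4 0.0081 -0.6
5 0.0102 0.5
6 0.0118 2.0
7 0.0119 16.7
(17.06, array([0.5866, 0.2285, 0.0133]), array([-8.44, -0.26, 15.1 ]), 0.0009, np.float64(8.3)) -0.03309971211784279
```

View pics/m2.png

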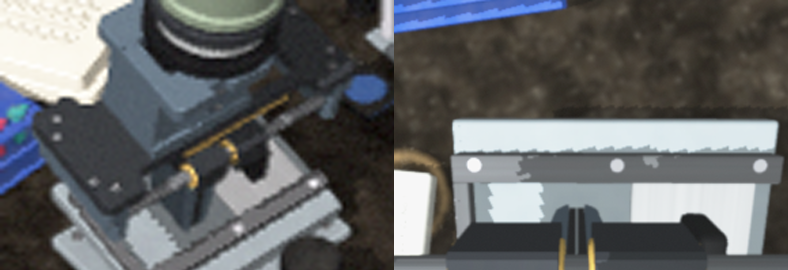

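Contact comes with the reported TCP 33 mm below the slab surface, so the real fingertips end about 33 mm short of the reported TCP. I'll correct for that and grip the fin.

```bash
cat >> h.py <<'E'
D=.033
def tip(x,y,h): return w(x,y,h)+Z*D
E
python3 - <<'E'
from h import *
bot.move_linear(tip(0.001,.018,.048),v=.2)
bot.move_gripper(.05,15)
y0=-.034
bot.move_linear(tip(0.001,y0,.048),v=.2)
n=-Z
bot.move_linear(tip(0.001,y0,.014),v=.15);print(st())
bot.move_gripper(.0,15);print(st())
sd=S[:,1]
if bot.get_state()['grip_width']>.008:
  a=bot.get_state()['eef_pos']
  bot.move_linear(a+sd*.040,v=.1)
  for i in range(1,9):
    bot.move_linear(a+sd*(.040+.0025*i),v=.08)
    s=bot.get_state();f=s['ft_force']@sd
    print(i,round((s['eef_pos']-a)@sd,4),np.round(f,1),round(s['grip_width'],4))
    if f<-10: break
print(st())
E
```

```text
(19.22, array([0.5733, 0.1786, 0.0265]), array([0.94, 0.18, 0.46]), 0.05, np.float64(0.0))
(19.88, array([0.5735, 0.1783, 0.0272]), array([0.57, 0.68, 2.38]), 0.0123, np.float64(15.0))
1 0.0424 -0.3 0.012
2 0.0447 -1.5 0.0119
3 0.0476 -1.9 0.012
4 0.0504 -0.2 0.0121
5 0.0509 -6.1 0.0119
6 0.0509 -12.7 0.0118
(21.93, array([0.5828, 0.2283, 0.0272]), array([  2.4 , -13.4 ,   4.62]), 0.0118, np.float64(15.0))
```

The cover stopped hard after 50.9 mm of travel. Now I release it and look at the disc and the rest together.

```bash
python3 - <<'E'
from h import *
import pickle
bot.move_gripper(.045,15)
a=bot.get_state()['eef_pos'];bot.move_linear(a-Z*.05,v=.25)
bot.goto([0.455,0.09,0.20],down(-.184))
V={}
for n in('wrist','top','scene'): 
  m=bot.camera_model(n);V[n]=(m,bot.camera(n))
  for t in('ref_disc','probe','cover_grip','probe_rest'):
    for d in bot.cut_out(t,n)[:3]:
      ys,xs=np.nonzero(d['pixels']);print(n,t,np.round(d['uv'],1),round(d['confidence'],2),xs.min(),xs.max(),ys.min(),ys.max())
pickle.dump(V,open('v3.pkl','wb'));print(st())
m,I=V['wrist']
print('pred disc',proj(m,w(0,-.038,.002)),'fin',proj(m,w(0,.014,.037)))
for z in(.132,.076,.07):print(z,proj(m,[.564,-.042,z]))
r0,c0,k=0,170,2.2
A=cv2.resize(I[:230,c0:c0+360],None,fx=k,fy=k,interpolation=2)
B=cv2.resize(V['top'][1][170:240,215:385],None,fx=3.3,fy=3.3,interpolation=2)[:,:561]
O=np.zeros((600,792,3),np.uint8);hA=min(506,A.shape[0]);O[:hA-140]=A[:hA-140]
O[370:370+B.shape[0],:B.shape[1]]=B[:230]
cv2.imwrite('pics/v3.png',O)
E
```

```text
wrist ref_disc [225.  103.9] 0.9 210 241 87 118
wrist probe [532.3 111.3] 0.92 484 574 94 126
wrist probe [489.1   2.2] 0.86 470 517 0 15
wrist probe [423.7  57.7] 0.75 399 452 32 78
wrist cover_grip [178.1  99.9] 0.94 149 205 76 130
wrist probe_rest [402.6  70.6] 0.69 365 458 19 107
top probe [360.3 205. ] 0.76 350 365 195 211
top probe [411.2 236.7] 0.73 402 419 229 244
top probe [400.3 178.2] 0.58 394 410 172 189
top cover_grip [235.3 197.3] 0.63 228 250 189 200
top probe_rest [356.3 210.4] 0.73 335 378 185 230
scene ref_disc [285.7 250.7] 0.55 275 291 244 257
scene probe [385.3 189.7] 0.9 381 394 168 208
scene probe [350.5 174.5] 0.56 348 351 169 177
scene cover_grip [262.2 260.9] 0.92 248 281 247 274
scene cover_grip [227.3 292.4] 0.69 215 238 283 306
scene cover_grip [269.6 266.4] 0.61 230 312 230 302
scene probe_rest [339.7 209.7] 0.56 318 359 188 230
scene probe_rest [299.2 286.6] 0.54 293 310 271 299
(24.59, array([0.455, 0.09 , 0.2  ]), array([ 0.42,  0.98, -0.46]), 0.045, np.float64(0.0))
pred disc [[225.70486185 103.07827607]] fin [[168.88804465 109.48573679]]
0.132 [[439.92629325  50.13676997]]
0.076 [[417.16114717  63.7388552 ]]
0.07 [[415.19920842  64.91110588]]
```

View pics/v3.png

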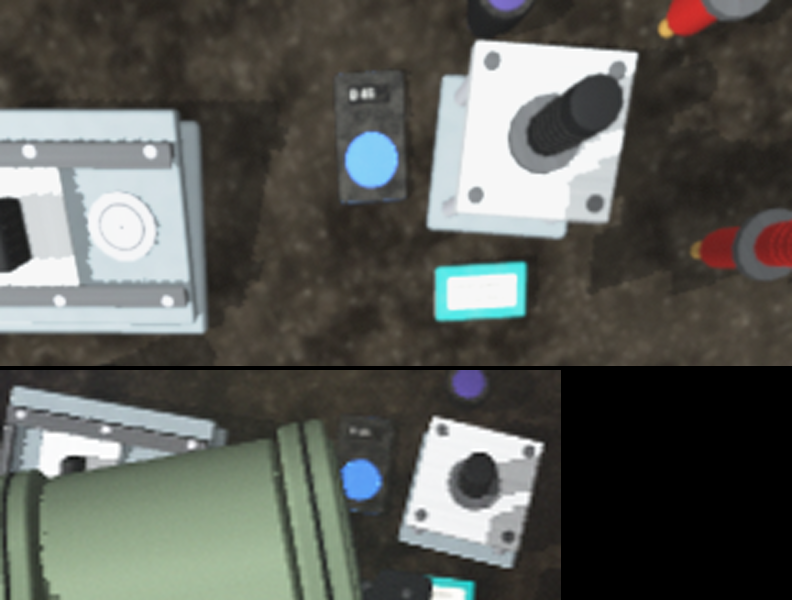

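The disc ring's centre is at (225.5,103.2), against a prediction of (225.7,103.1), so the stand pose is confirmed and the disc is clear. The four plate screws centre on the hole at wrist (417.6,60.0) and top (358.9,204.4). The grip end is at wrist (441.4,45.9).

```bash
python3 - <<'E'
from h import *
import pickle
V=pickle.load(open('v3.pkl','rb'))
print(onplane(V['wrist'][0],(417.7,60),.07),onplane(V['top'][0],(358.9,204.4),.07))
print(onplane(V['wrist'][0],(419,60.5),.076),onplane(V['wrist'][0],(441.4,45.9),.132),onplane(V['top'][0],(358.6,204.5),.076),onplane(V['top'][0],(359.8,199.5),.132))
d=np.array([.568,-.044])
R=down(-.2)
for yy in (-.2,-.6,.3): print(yy,bot.ik([*d,.2],down(yy)))
print(bot.ik(w(0,-.038,.1),RT))
E
```

```text
[ 0.56837214 -0.04511616  0.07      ] [ 0.56780273 -0.04590732  0.07      ]
[ 0.56679399 -0.04421018  0.076     ] [ 0.56711766 -0.04350825  0.132     ] [ 0.56658808 -0.04480226  0.076     ] [ 0.56787883 -0.0434256   0.132     ]
-0.2 [-9.74977688e-02  3.00065065e-01  1.54448071e+00 -4.44089210e-16
  1.29704687e+00  1.67329856e+00]
-0.6 [-9.74977688e-02  3.00065065e-01  1.54448071e+00 -4.44089210e-16
  1.29704687e+00  2.07329856e+00]
0.3 [-9.74977688e-02  3.00065065e-01  1.54448071e+00 -4.44089210e-16
  1.29704687e+00  1.17329856e+00]
[ 0.39191837  0.22740241  1.83532099 -0.18604755  0.86641613  2.25228206]
```

```bash
python3 - <<'E'
from h import *
d=[.5675,-.0445];R=down(-.184)
bot.goto([*d,.135],R); bot.move_linear([*d,.057],v=.15);print(st())
bot.move_gripper(0,25);print(st())
bot.move_linear([*d,.072],v=.08);print(st())
bot.move_linear([*d,.165],v=.2);print(st())
a=w(0,-.038,.002)
bot.goto(a-Z*(.047+.045),RT);bot.dwell(.3);print(st())
import pickle
m=bot.camera_model('scene');I=bot.camera('scene')
cv2.circle(I,tuple(int(x) for x in proj(m,a-Z*.045)[0]),1,(0,0,255),-1);cv2.circle(I,tuple(int(x) for x in proj(m,a)[0]),1,(0,255,0),-1)
cv2.imwrite('pics/f.png',cv2.resize(I[170:310,220:360],None,fx=4.2,fy=4.2,interpolation=2))
E
```

```text
(26.03, array([ 0.5682, -0.0439,  0.0582]), array([ 0.68, -0.59,  0.14]), 0.0452, np.float64(0.0))
(26.52, array([ 0.568 , -0.0445,  0.0577]), array([0.44, 1.15, 3.94]), 0.0214, np.float64(25.0))
(26.86, array([ 0.5675, -0.0446,  0.0722]), array([-0.22,  0.3 , -1.28]), 0.0214, np.float64(25.0))
(27.48, array([ 0.5665, -0.0445,  0.1637]), array([-0.05, -0.23, -0.95]), 0.0216, np.float64(25.0))
(28.7, array([0.5435, 0.1787, 0.1358]), array([ 0.25, -1.39, -1.56]), 0.0214, np.float64(25.0))
```

View pics/f.png

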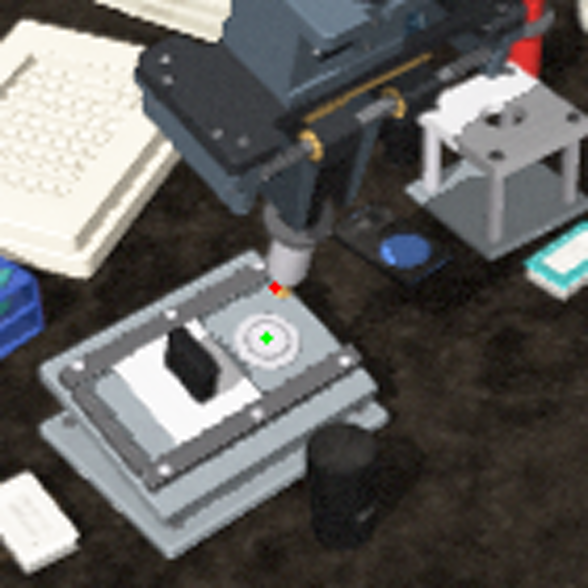

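The probe hangs from the fingers with its nose at crop (283,292), about 2 px from the predicted (275,287). The disc's predicted centre is right on the dot. I'll measure the nose numerically in the wrist and scene images.

```bash
python3 - <<'E'
from h import *
import pickle
a=w(0,-.038,.002)
bot.move_linear(a-Z*(.047+.015),v=.15);bot.dwell(.2);print(st())
e=bot.get_state()['eef_pos']; o=e+Z*.047
V={}
for n in('wrist','scene','top'):
  m=bot.camera_model(n);I=bot.camera(n);V[n]=(m,I)
  h=cv2.cvtColor(I,cv2.COLOR_BGR2HSV)
  p=[proj(m,o-Z*t)[0] for t in(0,.014,.06)]
  ys,xs=np.nonzero((h[...,0]>8)&(h[...,0]<28)&(h[...,1]>90)&(h[...,2]>60))
  c=proj(m,o-Z*.007)[0]; k=np.hypot(xs-c[0],ys-c[1])<(25 if n=='wrist' else 12)
  print(n,'pred tip,14,60',np.round(p,1).tolist(),'mid',np.round(c,1),'brass',k.sum(),(xs[k].mean(),ys[k].mean(),xs[k].min(),xs[k].max(),ys[k].min(),ys[k].max()) if k.any() else '')
  for d in bot.cut_out('probe',n)[:3]:
      ys,xs=np.nonzero(d['pixels']);print(n,np.round(d['uv'],1),round(d['confidence'],2),xs.min(),xs.max(),ys.min(),ys.max())
      if abs(d['uv'][0]-c[0])<40: 
        for r in range(ys.min(),ys.max()+1,4 if n=='wrist' else 2): q=xs[ys==r]; print(r,q.min() if len(q) else '',q.max() if len(q) else '',end='; ')
        print()
pickle.dump(V,open('v4.pkl','wb'))
E
```

```text
(29.3, array([0.5511, 0.1785, 0.1079]), array([-0.1 ,  0.73, -0.89]), 0.0215, np.float64(25.0))
wrist pred tip,14,60 [[313.4, 202.7], [313.4, 206.9], [313.2, 224.6]] mid [313.4 204.7] brass 0 
wrist [618.9  87.6] 0.72 577 639 59 105
wrist [316.7 230.6] 0.66 295 333 198 286
198 312 315; 202 304 323; 206 300 328; 210 296 333; 214 297 331; 218 297 330; 222 297 330; 226 297 330; 230 297 330; 234 297 330; 238 296 331; 242 296 331; 246 296 331; 250  ; 254  ; 258  ; 262  ; 266  ; 270  ; 274 297 329; 278 298 330; 282 301 325; 286 311 314; 
wrist [628.5 210.2] 0.65 611 639 199 218
scene pred tip,14,60 [[283.6, 246.1], [284.4, 242.5], [287.2, 230.2]] mid [284.  244.3] brass 8 (np.float64(284.5), np.float64(246.875), np.int64(283), np.int64(286), np.int64(246), np.int64(248))
scene [385.4 188.5] 0.84 381 393 168 207
scene [285.2 237.7] 0.64 281 296 220 248
220 293 296; 222 293 296; 224 292 295; 226 292 295; 228 281 296; 230 281 296; 232 281 296; 234 282 295; 236 282 293; 238 282 291; 240 282 291; 242 282 290; 244 282 289; 246 283 287; 248 284 286; 
top pred tip,14,60 [[259.6, 207.6], [258.4, 208.3], [254.1, 210.5]] mid [259. 208.] brass 8 (np.float64(263.375), np.float64(205.25), np.int64(263), np.int64(264), np.int64(202), np.int64(208))
top [402.2 179.8] 0.79 394 410 172 189
top [410.2 236. ] 0.51 402 419 229 244
```

Wrist and scene agree to about 2 mm, well inside the 6 mm tolerance. I'll nudge 1.2 mm up the slope and then press down, watching the force.

```bash
python3 - <<'E'
from h import *
a=w(.0012,-.038,.002);n=-Z
def F():
    v=[]
    for _ in range(12): bot.dwell(.02); v.append(bot.get_state()['ft_force']@n)
    return np.mean(v),np.std(v)
bot.move_linear(a+n*(.047+.007),v=.05);bot.dwell(.2);f0=F()[0];print('tare',f0)
g=.007
while g>-.012:
  g-=.001; bot.move_linear(a+n*(.047+g),v=.03); f,sd=F(); f-=f0
  print(round(g,4),round(f,2),round(sd,2),round((bot.get_state()['eef_pos']-a)@n-.047,4))
  if f>2.3: break
print(st())
E
```

```text
tare -0.7599745820545308
0.006 -0.07 0.44 0.006
0.005 -0.2 0.57 0.005
0.004 -0.01 0.49 0.004
0.003 -0.26 0.45 0.003
0.002 -0.15 0.39 0.002
0.001 -0.37 0.51 0.001
0.0 1.23 0.47 0.0001
-0.001 1.48 0.6 -0.001
-0.002 2.08 0.49 -0.002
-0.003 2.8 0.42 -0.003
(34.81, array([0.5563, 0.1772, 0.0898]), array([-1.85, -0.42,  2.35]), 0.0218, np.float64(25.0))
```

```bash
python3 - <<'E'
from h import *
m=bot.camera_model('scene');I=bot.camera('scene');a=w(0,-.038,.002);c=proj(m,a)[0]
h=cv2.cvtColor(I,cv2.COLOR_BGR2HSV)
ys,xs=np.nonzero((h[...,0]>8)&(h[...,0]<28)&(h[...,1]>90)&(h[...,2]>60));k=np.hypot(xs-c[0],ys-c[1])<12
print('disc',c,'nose base',proj(m,a-Z*.01)[0],list(zip(xs[k],ys[k])))
for d in bot.cut_out('probe','scene')[:3]:
  if abs(d['uv'][0]-c[0])<20:
    yy,xx=np.nonzero(d['pixels']);print([(r,xx[yy==r].min(),xx[yy==r].max()) for r in range(yy.max()-12,yy.max()+1)])
print([proj(m,a+X*dx+S[:,1]*dy)[0].round(1).tolist() for dx,dy in((.005,0),(0,.005))],st())
E
```

```text
disc [283.03670287 250.31214039] nose base [283.59793976 247.79441112] [(np.int64(283), np.int64(251)), (np.int64(284), np.int64(251)), (np.int64(285), np.int64(251))]
[(238, np.int64(281), np.int64(294)), (239, np.int64(281), np.int64(294)), (240, np.int64(281), np.int64(293)), (241, np.int64(281), np.int64(292)), (242, np.int64(281), np.int64(291)), (243, np.int64(281), np.int64(291)), (244, np.int64(281), np.int64(290)), (245, np.int64(281), np.int64(290)), (246, np.int64(282), np.int64(289)), (247, np.int64(282), np.int64(289)), (248, np.int64(282), np.int64(288)), (249, np.int64(282), np.int64(287)), (250, np.int64(283), np.int64(286))]
[[281.7, 248.8], [281.3, 251.3]] (34.91, array([0.5563, 0.1772, 0.0898]), array([-1.04,  0.63,  1.72]), 0.0214, np.float64(25.0))
```

The scene image puts the nose within about 3 mm of the centre (limit 6 mm). The force is about 2.8 N, so the nose is roughly half way in. I'm handing the job in.

```bash
python3 -c "
from bench import bot
print(bot.finish_job())"
```

```text
the job is handed in; nothing more can be done
None
```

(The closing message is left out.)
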